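# Bring the tweezer carriage round the bent rod to its end stop

### The arm

A 6-joint arm with a two-finger parallel gripper is mounted at the origin on the work surface. World frame = base frame: x ahead of the robot, y to its left, z up, the work surface at z = 0. Lengths are in m, angles in rad, forces in N, time in s.
With the tool pointing down it reaches from about 0.375 to 0.9 m from the base axis. Payload 3.1 kg.
Tool frame: the origin (TCP) lies on the centre line of the jaws, within the pads' length; the fingertips stand 8 mm ahead of it and the grasp point (between the pads) lies 11 mm behind it; z points along the fingers, y is the line along which they close (so a half turn about z gives the same grasp; the last joint's range is limited). The gripper opens to 87 mm and grips with 3 to 60 N. Pads are 19 mm wide; open, the fingers measure 117 mm over their backs; the gripper's body (75 mm by 190 mm) begins 51 mm behind the grasp point.
Start: joints at [-1.355, 0.527, 1.433, -0, 1.181, -0.178], TCP at [0.24, -0.577, 0.231] pointing down, gripper open.
Joint ranges: [-3.08, 3.08], [-0.75, 2.2], [0.22, 2.44], [-1.43, 4.57], [0, 2.65], [-2.85, 2.85]. Speed limits (rad/s): [2.79, 2.79, 3.14, 3.14, 3.14, 3.14].

### API

Orientations are given as a unit quaternion [x, y, z, w].
In Python, from rig import robot gives the robot as it stands. The module is installed in compiled form; this text tells all that it offers.
- The arm moves only by the tool send_rows, never from a script. Its argument "increments" is one flat list of numbers, 7 for each row, row after row: the turn, a rotation vector about the world's x, y, z in rad, then the shift along the world's x, y, z in cm, then the opening, from 0 (shut) to 1 (fully open). A call has 1 to 20 rows; each row shifts and turns the commanded pose from where the row before left it; what a row does not reach is not made up. A row lasts 1/12 s, in which the tool goes at most 41.7 mm and 7.16 degrees, less where a joint would pass 70% of its speed; a pose out of reach is approached as far as the arm can. A call is refused whole if a number of a shift passes 4.17 or a number of a turn 0.125, either way. A call with a gripper value outside its range is refused whole. The fingers move at their own pace and stop on an object; "newtons" is the grip in N (left out, the last holds). Time passes only in rows, so rows that do not move let the fingers close. It gives the time, the measured TCP pose, the force, the opening and the grip force at its end, in the units of the state.
- robot.get_obs(): the state, without advancing time (a new reading comes with each control period).
- robot.camera(name): name is "scene" or "top"; returns a dict with "image" (420x560x3 uint8, red, green, blue), "range_z" (420x560 float32, m along the optical axis (not along the pixel's ray), 0 where there is no reading), "fx", "fy", "cx", "cy" (pixels), "dist_coeffs" ([k1, k2, p1, p2, k3] as OpenCV has them; the pictures are not rectified), "R" (3x3) and "t" (3): a world point X has camera coordinates R X + t. Camera axes: x right, y down, z forward; pixel columns grow to the right and rows downward; lengths in m; the calibration is good to about 2 mm. A picture is of the moment at which its call begins.
- robot.hand_in(): hands the job in; it is judged then, once.
The state is a dict: "time": time; "q": joint angles; "joint_velocities": joint speeds; "joint_torque": joint torques, N m; "position": TCP position; "tool_rot": TCP orientation; "ft_force": force on the tool from outside, world axes, zero at the start; "moment": the same for the moment, N m; "grip_width": finger opening in m; "grip_force": force on a finger pad.
Only numpy, scipy, OpenCV 4.12 (cv2) and the standard library are available. Lean on these libraries where they do the work, as an engineer would, in place of code of your own. Each camera call takes 0.05 s, during which the arm holds its last target. There are 200 camera calls.

### The job

Take the blue carriage with the hanging tweezers by its block and slide it along the steel rod, round the hand-made bend and on until it has pushed the red stop sleeve fully home against the dark ball at the rod's end, so that the tweezers hang over the soldering brick. Feel your way round: never force it or let it bind hard on the rod. Let go and leave it hanging upright there, with the other things on the bench undisturbed.

Things in the scene. Friction and masses are not known exactly. Their poses are not given: they have to be found in the camera images.
- stand: Fixed stand: dark base plate 110 mm square, grey post head 30 mm across (top 167 mm up) and a bent, rigid, round steel rod, diameter 10 mm, leg 1 level with its axis 150 mm up. Origin on the bench under the post, z up. The rod leaves the post along +y of this frame, straight for 130 mm (leg 1), then bends left (to -x) by about 70 deg on a centre-line radius of 70 mm.
- bend_mid (a point): Rod axis in mid-bend (x -13, y +170, z 150 mm from the stand's origin, axes of the stand). The rod was bent by hand: here, after 35 of the 70 deg, is an extra kink, left or right by up to 11.5 deg and up or down by up to 3.5 deg, that turns all the rest of the rod as one. It is measured nowhere: see it or feel it. Beyond the bend the rod runs straight (leg 2, 130 mm) to its tip.
- carriage_center (a point): Centre of the bore of the loose blue carriage: block 22 mm long (x, along bore and rod, +x away from the post), 28 wide (y, flat sides to grip), 44 high, this point in its middle. Bore 13 mm: 3 mm play in all, it hangs 1.5 mm below the rod axis. Tweezers hang to 88 mm below. 0.15 to 0.3 kg, heavy below. Starts on leg 1, 50 to 80 mm from the post axis.
- stop (a joint): How far (m) the red stop sleeve, 18 mm in diameter and length, friction about 4 N, has been pushed out along leg 2. 0: its near face is 75 mm beyond the end of the bend; 0.022: tight against the dark 21 mm ball fixed near the rod's tip (hard stop). Starts at 0 to 0.008, stays where left.
- brick: White soldering brick, fixed, 130 x 100 x 28 mm, grey pad on top; origin at the centre of its underside. It lies below leg 2.
- jar: White lidded jar, loose bystander, 72 mm across, 85 mm high, origin at the centre of its underside.
- dish: Small blue bowl, loose bystander, 60 mm across, 30 mm high, origin under its centre.
- phone: Red-cased phone lying flat, loose bystander, 75 x 155 x 9 mm.
- bezel: Brass ring blank lying flat, loose bystander, 36 mm across, 12 mm high.
- mandrel_block: Steel taper on a round foot 60 mm across, 75 mm high, loose bystander.
- hammer: Hammer lying flat, loose bystander, 220 mm long.
- file_driver: Screwdriver lying flat, loose bystander, 160 mm long.
Not all that is in view belongs to the job. Of the things shaped like the part that bears carriage_center, the blue one is meant.

How it is judged:
By the outcome, as a careful person would: the job done as asked, in the order asked, and still so for the second after the job is handed in, with the robot touching nothing.
It also fails if it takes over 72 s, if anything falls off the work surface, if the arm or the gripper's body presses on something with over 40 N, if the wrist force passes 120 N, or if a joint passes its speed limit or range.

## Working session

There is one attempt and no reset: what is moved stays moved. The work goes in short steps, Python scripts to look and compute and a tool call to move; the robot and the scene stay as the last step left them, time stands still between calls to the robot, and variables do not carry over. Pictures are saved under pics/ and viewed, at most 10 in all, crops included, and the job is handed in when it is done.

Besides the shell and the picture viewer there is one more tool, called after ">>>" in YAML: its name, and indented under it one key for each argument. send_rows: Moves the arm, as the interface text tells. Its arguments: {"type":"object","properties":{"increments":{"type":"array"},"newtons":{"type":"number"}},"required":["increments"]}

```bash
mkdir -p pics; cat > h.py <<'E'
import numpy as np, cv2
from rig import robot
def snap(name, fn=None):
    c=robot.camera(name)
    if fn: cv2.imwrite('pics/'+fn, c['image'][:,:,::-1]); np.savez('pics/'+fn+'.npz',**c)
    return c
def px2w(c,u,v,z=None):
    """pixel -> world using depth (z=None) """
    K=np.array([[c['fx'],0,c['cx']],[0,c['fy'],c['cy']],[0,0,1]])
    p=cv2.undistortPoints(np.array([[[u,v]]],float),K,np.array(c['dist_coeffs']))[0,0]
    ray=c['R'].T@np.array([p[0],p[1],1]); o=-c['R'].T@c['t']
    if z is None: return o+ray*c['range_z'][int(round(v)),int(round(u))]
    return o+ray*(z-o[2])/ray[2]
def cloud(c):
    K=np.array([[c['fx'],0,c['cx']],[0,c['fy'],c['cy']],[0,0,1]])
    H,W=c['range_z'].shape
    uv=np.stack(np.meshgrid(np.arange(W),np.arange(H)),-1).reshape(-1,1,2).astype(float)
    p=cv2.undistortPoints(uv,K,np.array(c['dist_coeffs'])).reshape(H,W,2)
    P=np.dstack([p,np.ones((H,W))])*c['range_z'][...,None]
    X=(P-c['t'])@c['R']
    X[c['range_z']==0]=np.nan
    return X
E
python3 - <<'E'
from h import *
for n in('scene','top'):
    c=snap(n,n+'1.png'); print(n,-c['R'].T@c['t'],c['R'][2],c['fx'])
print(robot.get_obs())
E
```

```text
scene [ 0.96439672 -0.50095442  0.88274656] [-0.34587937  0.51806287 -0.78229044] 408.8603357915591
top [ 4.13489664e-01 -1.26021966e-04  1.24798077e+00] [ 0.16813123 -0.01085868 -0.98570481] 407.78784141187975
{'time': 0.1, 'q': array([-1.35451196e+00,  5.28380136e-01,  1.43376647e+00, -2.16193278e-05,
        1.18142139e+00, -1.78523505e-01]), 'joint_velocities': array([-2.40507104e-04, -3.35206122e-03, -4.44109185e-03, -4.10489789e-04,
        4.12512917e-03, -4.33525075e-06]), 'joint_torque': array([-5.09291967e-04, -4.40985990e+01, -1.77150911e+01,  6.35419716e-02,
        5.34171530e-02, -5.64741504e-05]), 'position': array([ 0.24026113, -0.57627305,  0.22966767]), 'tool_rot': array([ 9.80577748e-01,  1.96128286e-01, -2.86411886e-05, -9.87304081e-04]), 'ft_force': array([-0.61812714, -0.29764915,  0.3167433 ]), 'moment': array([0.0157563 , 0.01781538, 0.03119489]), 'grip_force': 0.0, 'grip_width': 0.08715204510419534}
```

View pics/scene1.png

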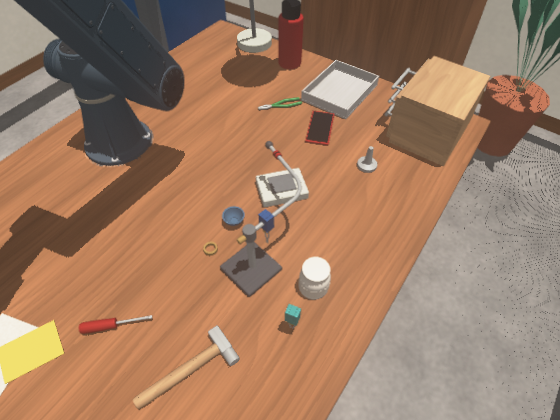

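View pics/top1.png

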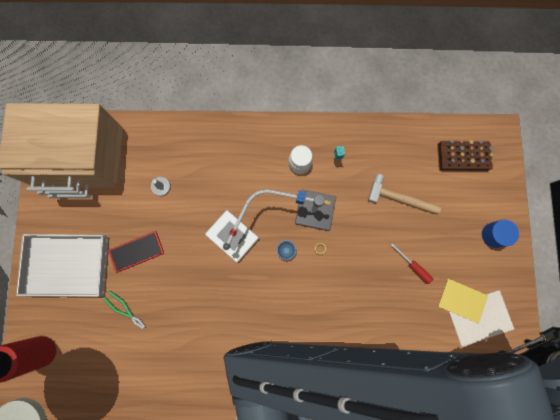

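The scene view shows the post (250,232), the blue carriage (267,218), the red sleeve (277,155) and the ball (269,146). In the top view the same parts are at (320,200), (302,197), (233,232) and (237,253). I'll zoom in and measure.

```bash
python3 - <<'E'
from h import *
a=cv2.imread('pics/scene1.png')[130:290,190:340]; b=cv2.imread('pics/top1.png')[170:270,195:345]
a=cv2.resize(a,None,fx=3.7,fy=3.7,interpolation=cv2.INTER_CUBIC)[:592,:400*2]
b=cv2.resize(b,None,fx=5.3,fy=5.3,interpolation=cv2.INTER_CUBIC)
cv2.imwrite('pics/a.png',a);cv2.imwrite('pics/b.png',b)
for n in('scene','top'):
    c=dict(np.load(f'pics/{n}1.png.npz')); X=cloud(c)
    hsv=cv2.cvtColor(c['image'],cv2.COLOR_RGB2HSV)
    m=(X[...,2]>.12)&(X[...,2]<.19)&(X[...,0]>.35)&(X[...,0]<.75)&(abs(X[...,1])<.3)
    v,u=np.nonzero(m)
    print(n,len(v))
    for i in range(0,len(v),max(1,len(v)//70)): print(u[i],v[i],X[v[i],u[i]].round(3),hsv[v[i],u[i]])
E
```

```text
scene 1032
268 141 [0.496 0.131 0.161] [ 11  50 122]
270 143 [0.505 0.127 0.162] [  6  31 117]
269 145 [0.506 0.122 0.16 ] [  9  34 106]
268 147 [0.504 0.119 0.154] [11 60 85]
271 149 [0.514 0.118 0.153] [ 15  27 150]
274 151 [0.529 0.111 0.16 ] [  3 130 176]
275 153 [0.534 0.108 0.158] [  5 137 110]
281 154 [0.548 0.114 0.157] [  8 143 171]
279 156 [0.548 0.105 0.157] [ 18  15 202]
280 158 [0.553 0.102 0.156] [ 19  15 192]
284 160 [0.565 0.102 0.155] [ 13  66 200]
284 163 [0.571 0.094 0.155] [ 18  16 189]
286 166 [0.582 0.087 0.157] [ 18  17 177]
290 168 [0.593 0.088 0.156] [ 13  32 202]
291 171 [0.6   0.082 0.155] [ 16  14 195]
291 174 [0.603 0.078 0.149] [ 14  21 135]
296 176 [0.62  0.074 0.156] [ 19  14 204]
297 179 [0.625 0.07  0.152] [ 18  16 197]
298 182 [0.633 0.062 0.154] [ 19  14 195]
300 185 [0.642 0.057 0.154] [ 18  15 202]
298 189 [0.645 0.044 0.153] [ 18  17 183]
298 192 [0.65  0.036 0.154] [ 18  15 206]
296 195 [0.652 0.024 0.155] [ 20  15 206]
297 197 [0.657 0.022 0.154] [ 18  19 157]
290 200 [0.649 0.005 0.154] [ 20  15 207]
289 202 [ 0.651 -0.003  0.157] [ 22  13 21
[... 4578 characters left out ...]
.568 0.096 0.158] [ 30   6 180]
236 223 [0.56  0.104 0.157] [ 38   5 192]
237 225 [0.555 0.101 0.156] [ 45   6 173]
232 228 [0.546 0.114 0.159] [  2  75 154]
236 229 [0.544 0.104 0.154] [  6  28 146]
231 231 [0.538 0.117 0.161] [  0 153 117]
233 232 [0.535 0.111 0.163] [  1 137 130]
235 233 [0.533 0.106 0.155] [  1 122  88]
232 235 [0.527 0.114 0.157] [  2  96 156]
231 237 [0.522 0.116 0.161] [ 45   6 175]
231 239 [0.517 0.117 0.158] [ 40   5 148]
226 242 [0.509 0.13  0.155] [ 30   4 138]
229 243 [0.506 0.122 0.156] [ 38   8 136]
225 245 [0.5   0.131 0.164] [165   5 102]
227 246 [0.497 0.126 0.162] [165   6  92]
229 247 [0.495 0.121 0.161] [30  3 95]
228 249 [0.49  0.124 0.154] [ 45   6 174]
```

View pics/a.png

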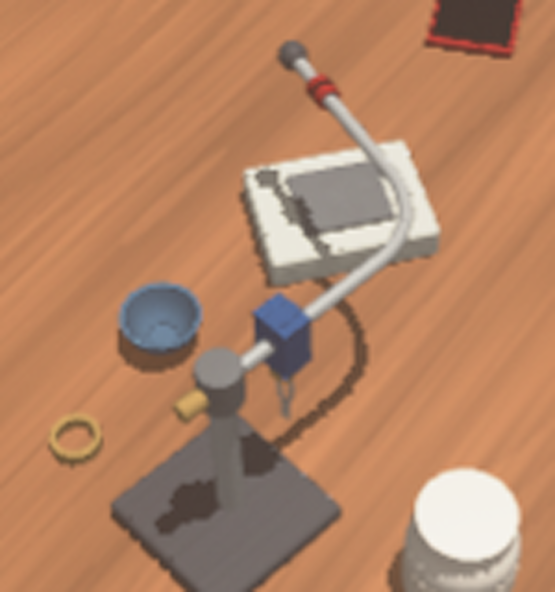

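View pics/b.png

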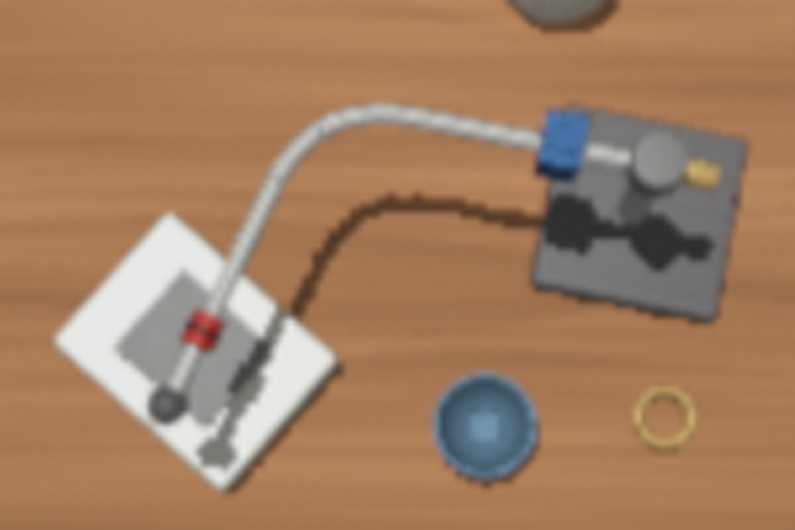

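Both views agree: the rod is clear of everything, and the top of the sleeve is at about z 0.16. Next I fit the rod model, kink included, to both clouds.

```bash
cat > fit.py <<'E'
from h import *
from scipy.optimize import least_squares
from scipy.spatial import cKDTree
from scipy.spatial.transform import Rotation as Ro
def rodpath(p,n=1):
    """p: x,y,yaw(stand),kinkL,kinkUp,z -> arrays s, pos, tangent (world); s mm"""
    x,y,yaw,kl,ku,z=p
    ss=np.arange(0,430,0.5); pos=np.zeros((len(ss),3)); tan=np.zeros((len(ss),3))
    A=70*np.deg2rad(35); R70=lambda a:np.array([-np.sin(a),np.cos(a),0])
    Pm=np.array([-70*(1-np.cos(np.deg2rad(35))),130+70*np.sin(np.deg2rad(35)),0])
    t=R70(np.deg2rad(35)); lat=np.cross([0,0,1],t)
    K=Ro.from_rotvec(np.array([0,0,1])*kl)*Ro.from_rotvec(-lat*ku)
    for i,s in enumerate(ss):
        a=min(max(s-130,0)/70,np.deg2rad(70))
        q=np.array([-70*(1-np.cos(a)),min(s,130)+70*np.sin(a),0])+max(s-130-2*A,0)*R70(a); tt=R70(a)
        if s>130+A: q=Pm+K.apply(q-Pm); tt=K.apply(tt)
        pos[i]=q; tan[i]=tt
    W=Ro.from_rotvec([0,0,yaw])
    return ss,W.apply(pos)/1000+np.array([x,y,z]),W.apply(tan)
L=130+70*np.deg2rad(70)+130
if __name__=='__main__':
    pts=[]
    for n in('scene','top'):
        c=dict(np.load(f'pics/{n}1.png.npz')); X=cloud(c); hsv=cv2.cvtColor(c['image'],cv2.COLOR_RGB2HSV)
        m=(X[...,2]>.142)&(X[...,2]<.165)&(X[...,0]>.5)&(X[...,0]<.68)&(X[...,1]>-.045)&(X[...,1]<.13)&(hsv[...,1]<70)
        pts.append(X[m])
    def fit(P,zfix=None):
        def res(p):
            s,q,t=rodpath(p); q=q[s<=L]; d,_=cKDTree(q).query(P); r=(d-.005)
            return np.r_[r/.002,(p[5]-.150)/.0015,p[3]/.15,p[4]/.05]
        return least_squares(res,[.627,-.118,-.17,0,0,.15],loss='soft_l1',diff_step=1e-3,x_scale=[.01,.01,.05,.05,.05,.002])
    for P in pts+[np.vstack(pts)]:
        r=fit(P); print(len(P),r.x.round(4),np.rad2deg(r.x[2:5]).round(2),r.cost)
    p=r.x; np.save('rod.npy',p)
    s,q,t=rodpath(p)
    for n in('scene','top'):
        c=dict(np.load(f'pics/{n}1.png.npz'));X=cloud(c);hsv=cv2.cvtColor(c['image'],cv2.COLOR_RGB2HSV)
        def rep(name,m):
            P=X[m]; d,i=cKDTree(q).query(P); print(n,name,len(P),np.median(P,0).round(4),'s',np.percentile(s[i],[2,50,98]),'dz', np.median(P[:,2]-q[i][:,2]).round(4))
        h=hsv
        near=(X[...,2]>.12)&(X[...,0]>.45)&(X[...,0]<.7)&(abs(X[...,1])<.17)
        rep('blue',near&(abs(h[...,0].astype(int)-109)<8)&(h[...,1]>80))
        rep('bluetop',near&(X[...,2]>.166)&(abs(h[...,0].astype(int)-109)<8)&(h[...,1]>80))
        rep('red',near&((h[...,0]<6)|(h[...,0]>174))&(h[...,1]>110)&(X[...,1]>.05))
        rep('ball',near&(h[...,2]<125)&(h[...,1]<60)&(X[...,1]>.11)&(X[...,0]<.52))
        rep('head',near&(X[...,2]>.164)&(h[...,1]<40)&(X[...,1]<-.09))
    for S in (130,172.8,215.5,L): i=int(S*2); print(S,q[i].round(4),t[i].round(3))
E
python3 fit.py
```

```text
339 [ 0.628  -0.1192 -0.1791  0.1159  0.0261  0.1497] [-10.26   6.64   1.5 ] 64.45791500512371
332 [ 0.6288 -0.1187 -0.1625  0.1026  0.0295  0.1504] [-9.31  5.88  1.69] 80.40990902337064
671 [ 0.6288 -0.1187 -0.1678  0.1081  0.028   0.1501] [-9.61  6.19  1.61] 153.6355623593708
scene blue 91 [ 0.6354 -0.0727  0.1699] s [37.5 46.5 56.6] dz 0.0198
scene bluetop 91 [ 0.6354 -0.0727  0.1699] s [37.5 46.5 56.6] dz 0.0198
scene red 33 [0.5368 0.109  0.1584] s [287.82 297.5  308.66] dz 0.0053
scene ball 27 [0.5015 0.1242 0.1593] s [329.78 335.5  343.22] dz 0.0054
scene head 104 [ 0.6268 -0.1219  0.1664] s [0.  0.  8.5] dz 0.0163
top blue 94 [ 0.6307 -0.0704  0.1707] s [38.43 48.25 58.57] dz 0.0207
top bluetop 80 [ 0.6331 -0.0704  0.1709] s [38.29 48.5  58.71] dz 0.0208
top red 31 [0.535  0.1113 0.1608] s [292.8 300.  307. ] dz 0.0076
top ball 37 [0.4974 0.1289 0.1613] s [333.86 340.5  348.78] dz 0.0071
top head 82 [ 0.6242 -0.1194  0.1675] s [ 0.    0.   10.69] dz 0.0175
130 [0.6505 0.0095 0.1501] [0.167 0.986 0.   ]
172.8 [0.6448 0.051  0.1501] [-0.425  0.905  0.   ]
215.5 [0.6129 0.0788 0.1512] [-0.917  0.397  0.023]
345.5211333477221 [0.4936 0.1304 0.1542] [-0.917  0.397  0.023]
```

The fits agree: stand at about (0.628, -0.119) with yaw -9.6°, kink about 6° left and 1.6° up, carriage at s≈49 mm and sleeve near face at about s 290. I'll move above the carriage.

>>> send_rows:
  increments: [0,0,0.0505,1.985,2.525,0,1,0,0,0.0505,1.985,2.525,0,1,0,0,0.0505,1.985,2.525,0,1,0,0,0.0505,1.985,2.525,0,1,0,0,0.0505,1.985,2.525,0,1,0,0,0.0505,1.985,2.525,0,1,0,0,0.0505,1.985,2.525,0,1,0,0,0.0505,1.985,2.525,0,1,0,0,0.0505,1.985,2.525,0,1,0,0,0.0505,1.985,2.525,0,1,0,0,0.0505,1.985,2.525,0,1,0,0,0.0505,1.985,2.525,0,1,0,0,0.0505,1.985,2.525,0,1,0,0,0.0505,1.985,2.525,0,1,0,0,0.0505,1.985,2.525,0,1,0,0,0.0505,1.985,2.525,0,1,0,0,0.0505,1.985,2.525,0,1,0,0,0.0505,1.985,2.525,0,1,0,0,0.0505,1.985,2.525,0,1,0,0,0.0505,1.985,2.525,0,1]
  newtons: 12

```text
time: 1.77
position: [0.6378, -0.0703, 0.23]
tool_rot: [0.762, 0.647, -0.0, -0.0]
ft_force: [-0.2, -0.1, 0.1]
grip_width: 0.0871
grip_force: 0.0
```

>>> send_rows:
  increments: [0,0,0,0,0,0,1,0,0,0,0,0,0,1,0,0,0,0,0,0,1]

```text
time: 2.02
position: [0.6367, -0.072, 0.2299]
tool_rot: [0.763, 0.646, -0.001, -0.001]
ft_force: [0.4, 0.4, -0.6]
grip_width: 0.0872
grip_force: 0.0
```

>>> send_rows:
  increments: [0,0,0,0,0,-0.8,0.7,0,0,0,0,0,-0.8,0.7,0,0,0,0,0,-0.8,0.7,0,0,0,0,0,-0.8,0.7,0,0,0,0,0,-0.8,0.7,0,0,0,0,0,-0.8,0.7,0,0,0,0,0,-0.8,0.7,0,0,0,0,0,-0.8,0.7,0,0,0,0,0,-0.8,0.7,0,0,0,0,0,-0.8,0.7,0,0,0,0,0,-0.8,0.7,0,0,0,0,0,-0.3,0.7,0,0,0,0,0,0,0.7]

```text
time: 3.1
position: [0.6368, -0.0717, 0.1383]
tool_rot: [0.763, 0.646, -0.001, -0.001]
ft_force: [-0.8, -0.4, -0.1]
grip_width: 0.0607
grip_force: 0.0
```

```bash
python3 - <<'E'
from h import *
o=robot.get_obs(); print(o['time'],o['position'],o['ft_force'],o['grip_width'])
c=snap('scene','s2.png'); cv2.imwrite('pics/s2c.png',cv2.resize(c['image'][130:280,190:340,::-1],None,fx=3.9,fy=3.9,interpolation=cv2.INTER_CUBIC))
E
```

```text
3.1 [ 0.6367759  -0.07167396  0.13833373] [-0.81925615 -0.35889974 -0.10037439] 0.06069329366442004
```

View pics/s2c.png

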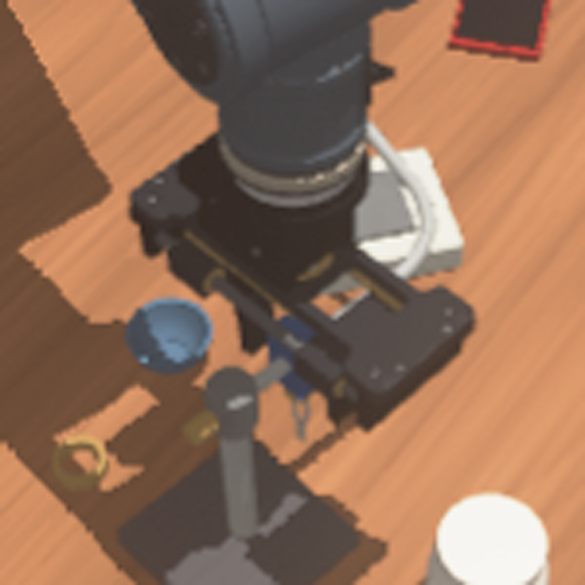

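The fingers straddle the blue block. I'll close on it gently.

>>> send_rows:
  increments: [0,0,0,0,0,0,0.5,0,0,0,0,0,0,0.4,0,0,0,0,0,0,0.3,0,0,0,0,0,0,0.2,0,0,0,0,0,0,0.2,0,0,0,0,0,0,0.2,0,0,0,0,0,0,0.2,0,0,0,0,0,0,0.2]
  newtons: 15

```text
time: 3.82
position: [0.635, -0.0715, 0.1396]
tool_rot: [0.763, 0.646, -0.002, -0.002]
ft_force: [-5.2, 0.8, 3.1]
grip_width: 0.0279
grip_force: 14.9
```

>>> send_rows:
  increments: [0,0,0,-0.1,0,0.05,0.2,0,0,0,-0.1,0,0.05,0.2,0,0,0,0,0,0,0.2,0,0,0,0,0,0,0.2]

```text
time: 4.15
position: [0.6354, -0.0719, 0.1402]
tool_rot: [0.763, 0.646, -0.0, -0.0]
ft_force: [-1.7, -0.3, -2.5]
grip_width: 0.028
grip_force: 14.9
```

The carriage is now carried (about -2.5 N is its weight). I'll slide along leg 1.

>>> send_rows:
  increments: [0,0,0,-0.05,0,0,0.2,0,0,0,0.042,0.247,0,0.2,0,0,0,0.042,0.247,0,0.2,0,0,0,0.042,0.247,0,0.2,0,0,0,0.042,0.247,0,0.2,0,0,0,0.042,0.247,0,0.2,0,0,0,0.042,0.247,0,0.2,0,0,0,0.042,0.247,0,0.2,0,0,0,0.042,0.247,0,0.2,0,0,0,0.042,0.247,0,0.2,0,0,0,0.042,0.247,0,0.2,0,0,0,0.042,0.247,0,0.2,0,0,0,0.042,0.247,0,0.2,0,0,0,0,0,0,0.2]

```text
time: 5.32
position: [0.64, -0.0417, 0.1405]
tool_rot: [0.763, 0.646, 0.0, -0.0]
ft_force: [0.0, -0.2, -2.1]
grip_width: 0.0281
grip_force: 14.9
```

>>> send_rows:
  increments: [0,0,0,0.042,0.247,0,0.2,0,0,0,0.042,0.247,0,0.2,0,0,0,0.042,0.247,0,0.2,0,0,0,0.042,0.247,0,0.2,0,0,0,0.042,0.247,0,0.2,0,0,0,0.042,0.247,0,0.2,0,0,0,0.042,0.247,0,0.2,0,0,0,0.042,0.247,0,0.2,0,0,0,0.042,0.247,0,0.2,0,0,0,0.042,0.247,0,0.2,0,0,0,0.042,0.247,0,0.2,0,0,0,0.042,0.247,0,0.2,0,0,0,0.042,0.247,0,0.2,0,0,0,0.042,0.247,0,0.2,0,0,0,0.042,0.247,0,0.2,0,0,0,0.042,0.247,0,0.2,0,0,0,0,0,0,0.2]

```text
time: 6.73
position: [0.6467, -0.0021, 0.1406]
tool_rot: [0.763, 0.646, 0.0, -0.0]
ft_force: [0.2, -0.2, -2.9]
grip_width: 0.0278
grip_force: 14.9
```

>>> send_rows:
  increments: [0,0,0,0.1,0,0,0.2,0,0,0,0.1,0,0,0.2,0,0,0,0,0,0,0.2,0,0,0,0,0,0,0.2]

```text
time: 7.07
position: [0.6488, -0.0029, 0.1405]
tool_rot: [0.763, 0.646, -0.0, 0.0]
ft_force: [-0.3, -0.1, -2.9]
grip_width: 0.0279
grip_force: 14.9
```

>>> send_rows:
  increments: [0,0,0,-0.1,0,0,0.2,0,0,0,-0.1,0,0,0.2,0,0,0,-0.1,0,0,0.2,0,0,0,0,0,0,0.2,0,0,0,0,0,0,0.2]

```text
time: 7.48
position: [0.6464, -0.0029, 0.1407]
tool_rot: [0.763, 0.646, 0.001, 0.001]
ft_force: [2.8, 0.1, -3.2]
grip_width: 0.0277
grip_force: 14.9
```

Leg 1's lateral centre is at x≈0.6477 here, within 1 mm of the fit. Next I compute increments round the bend.

```bash
python3 - <<'E'
from fit import *
p=np.load('rod.npy'); p[0]-=.0008
s,q,t=rodpath(p)
yaw=np.unwrap(np.arctan2(t[:,1],t[:,0]))
def at(S,w=11):  # block centre: mean over block length
    m=(s>=S-w)&(s<=S+w); return q[m].mean(0),yaw[m].mean()
P0,y0=at(118); print(P0,np.rad2deg(y0)); print('to centre',P0-[.6455,-.0022,0.15])
for S in np.arange(120.5,230,2.5):
    P,y=at(S); d=(P-P0)*100; print(S,P.round(4),'d',d.round(3),round(y-y0,4)); P0,y0=P,y
E
```

```text
[ 0.64767276 -0.00231991  0.15007283] 80.38782890693153
to centre [ 2.17276388e-03 -1.19905437e-04  7.28283618e-05]
120.5 [6.481e-01 1.000e-04 1.501e-01] d [0.042 0.246 0.   ] 0.001
123.0 [0.6485 0.0026 0.1501] d [0.041 0.247 0.   ] 0.0048
125.5 [0.6489 0.0051 0.1501] d [0.039 0.247 0.   ] 0.0087
128.0 [0.6493 0.0076 0.1501] d [0.037 0.247 0.   ] 0.0127
130.5 [0.6496 0.01   0.1501] d [0.033 0.248 0.   ] 0.0167
133.0 [0.6499 0.0125 0.1501] d [0.028 0.248 0.   ] 0.0206
135.5 [0.6501 0.015  0.1501] d [0.023 0.248 0.   ] 0.0246
138.0 [0.6503 0.0175 0.1501] d [0.016 0.249 0.   ] 0.0286
140.5 [0.6503 0.02   0.1501] d [0.009 0.249 0.   ] 0.0325
143.0 [0.6503 0.0225 0.1501] d [-0.     0.249  0.   ] 0.0356
145.5 [0.6503 0.0249 0.1501] d [-0.009  0.249  0.   ] 0.0357
148.0 [0.6501 0.0274 0.1501] d [-0.018  0.248  0.   ] 0.0357
150.5 [0.6498 0.0299 0.1501] d [-0.027  0.247  0.   ] 0.0357
153.0 [0.6495 0.0324 0.1501] d [-0.035  0.246  0.   ] 0.0357
155.5 [0.649  0.0348 0.1501] d [-0.044  0.245  0.   ] 0.0357
158.0 [0.6485 0.0372 0.1501] d [-0.053  0.243  0.   ] 0.0357
160.5 [0.6479 0.0397 0.1501
[... 978 characters left out ...]
d [-0.199  0.149  0.006] 0.0357
203.0 [0.6229 0.0726 0.1509] d [-0.205  0.142  0.006] 0.0357
205.5 [0.6208 0.0739 0.151 ] d [-0.21   0.134  0.006] 0.0353
208.0 [0.6187 0.0752 0.151 ] d [-0.214  0.127  0.006] 0.0318
210.5 [0.6165 0.0764 0.1511] d [-0.218  0.121  0.006] 0.0278
213.0 [0.6143 0.0775 0.1511] d [-0.221  0.115  0.006] 0.0238
215.5 [0.612  0.0786 0.1512] d [-0.224  0.11   0.006] 0.0199
218.0 [0.6098 0.0797 0.1513] d [-0.226  0.106  0.006] 0.0159
220.5 [0.6075 0.0807 0.1513] d [-0.227  0.103  0.006] 0.0119
223.0 [0.6052 0.0817 0.1514] d [-0.229  0.101  0.006] 0.008
225.5 [0.6029 0.0827 0.1514] d [-0.229  0.1    0.006] 0.004
228.0 [0.6006 0.0837 0.1515] d [-0.229  0.099  0.006] 0.0005
```

>>> send_rows:
  increments: [0,0,0,0.2,0,0,0.2,0,0,0.001,0.042,0.246,0,0.2,0,0,0.005,0.041,0.247,0,0.2,0,0,0.009,0.039,0.247,0,0.2,0,0,0.013,0.037,0.247,0,0.2,0,0,0.017,0.033,0.248,0,0.2,0,0,0.021,0.028,0.248,0,0.2,0,0,0.025,0.023,0.248,0,0.2,0,0,0.029,0.016,0.249,0,0.2,0,0,0.0325,0.009,0.249,0,0.2,0,0,0.0355,0,0.249,0,0.2,0,0,0,0,0,0,0.2]

```text
time: 8.48
position: [0.6502, 0.0227, 0.1405]
tool_rot: [0.698, 0.716, 0.0, -0.0]
ft_force: [-0.3, -0.5, -3.5]
grip_width: 0.0279
grip_force: 14.9
```

>>> send_rows:
  increments: [0,0,0.0357,-0.009,0.249,-0.02,0.2,0,0,0.0357,-0.018,0.248,-0.02,0.2,0,0,0.0357,-0.027,0.247,0,0.2,0,0,0.0357,-0.035,0.246,0,0.2,0,0,0.0357,-0.044,0.245,0,0.2,0,0,0.0357,-0.053,0.243,0,0.2,0,0,0.0357,-0.062,0.241,0,0.2,0,0,0.043,-0.071,0.239,0,0.2,0,0,0,0,0,0,0.2]

```text
time: 9.23
position: [0.6469, 0.042, 0.1401]
tool_rot: [0.587, 0.81, -0.0, -0.0]
ft_force: [-0.9, 0.3, -1.9]
grip_width: 0.028
grip_force: 14.9
```

>>> send_rows:
  increments: [0,0,0.0477,-0.082,0.235,0.001,0.2,0,0,0.0477,-0.092,0.23,0.002,0.2,0,0,0.0477,-0.103,0.225,0.002,0.2,0,0,0.0477,-0.114,0.22,0.003,0.2,0,0,0,0,0,0,0.2]

```text
time: 9.65
position: [0.643, 0.051, 0.1402]
tool_rot: [0.508, 0.862, -0.0, -0.0]
ft_force: [0.3, -0.0, -2.2]
grip_width: 0.0279
grip_force: 14.9
```

>>> send_rows:
  increments: [0,0,0.0477,-0.124,0.214,0.004,0.2,0,0,0.0477,-0.134,0.208,0.005,0.2,0,0,0.0477,-0.144,0.202,0.005,0.2,0,0,0.0477,-0.154,0.195,0.006,0.2,0,0,0,0,0,0,0.2]

```text
time: 10.07
position: [0.6374, 0.059, 0.1404]
tool_rot: [0.424, 0.906, -0.0, -0.0]
ft_force: [0.1, -0.2, -2.3]
grip_width: 0.0279
grip_force: 14.9
```

Going very smoothly. Continuing.

>>> send_rows:
  increments: [0,0,0.0405,-0.163,0.188,0.007,0.2,0,0,0.0357,-0.17,0.182,0.007,0.2,0,0,0.0357,-0.176,0.176,0.007,0.2,0,0,0.0357,-0.182,0.169,0.007,0.2,0,0,0.0357,-0.188,0.163,0.007,0.2,0,0,0.0357,-0.194,0.156,0.007,0.2,0,0,0,0,0,0,0.2]

```text
time: 10.65
position: [0.6267, 0.0693, 0.1409]
tool_rot: [0.323, 0.947, -0.0, -0.0]
ft_force: [-0.2, -0.7, -2.4]
grip_width: 0.0277
grip_force: 14.9
```

>>> send_rows:
  increments: [0,0,0.0357,-0.199,0.149,0.006,0.2,0,0,0.0357,-0.205,0.142,0.006,0.2,0,0,0.0353,-0.21,0.134,0.006,0.2,0,0,0.0318,-0.214,0.127,0.006,0.2,0,0,0.0278,-0.218,0.121,0.006,0.2,0,0,0,0,0,0,0.2]

```text
time: 11.15
position: [0.6163, 0.0759, 0.1411]
tool_rot: [0.243, 0.97, -0.0, -0.0]
ft_force: [0.4, -0.5, -2.8]
grip_width: 0.0281
grip_force: 14.9
```

>>> send_rows:
  increments: [0,0,0.0238,-0.221,0.115,0.006,0.2,0,0,0.02,-0.224,0.11,0.006,0.2,0,0,0.016,-0.226,0.106,0.006,0.2,0,0,0.012,-0.227,0.103,0.006,0.2,0,0,0.008,-0.229,0.101,0.006,0.2,0,0,0.0045,-0.229,0.1,0.006,0.2,0,0,0,-0.229,0.099,0.006,0.2,0,0,0,0,0,0,0.2]

```text
time: 11.82
position: [0.5999, 0.0837, 0.1416]
tool_rot: [0.201, 0.98, -0.0, -0.0]
ft_force: [0.1, -1.0, -2.0]
grip_width: 0.0282
grip_force: 14.9
```

>>> send_rows:
  increments: [0,0,0,-0.229,0.099,0.006,0.2,0,0,0,-0.229,0.099,0.006,0.2,0,0,0,-0.229,0.099,0.006,0.2,0,0,0,-0.229,0.099,0.006,0.2,0,0,0,-0.229,0.099,0.006,0.2,0,0,0,-0.229,0.099,0.006,0.2,0,0,0,-0.229,0.099,0.006,0.2,0,0,0,-0.229,0.099,0.006,0.2,0,0,0,0,0,0,0.2]

```text
time: 12.57
position: [0.5816, 0.0915, 0.142]
tool_rot: [0.201, 0.98, -0.0, -0.0]
ft_force: [0.6, 0.3, -2.1]
grip_width: 0.0276
grip_force: 14.9
```

>>> send_rows:
  increments: [0,0,0,-0.229,0.099,0.006,0.2,0,0,0,-0.229,0.099,0.006,0.2,0,0,0,-0.229,0.099,0.006,0.2,0,0,0,-0.229,0.099,0.006,0.2,0,0,0,-0.229,0.099,0.006,0.2,0,0,0,-0.229,0.099,0.006,0.2,0,0,0,-0.229,0.099,0.006,0.2,0,0,0,-0.229,0.099,0.006,0.2,0,0,0,-0.229,0.099,0.006,0.2,0,0,0,-0.229,0.099,0.006,0.2,0,0,0,0,0,0,0.2]

```text
time: 13.48
position: [0.5587, 0.1014, 0.1426]
tool_rot: [0.201, 0.98, -0.0, -0.0]
ft_force: [-0.2, 0.6, -2.5]
grip_width: 0.0278
grip_force: 14.9
```

>>> send_rows:
  increments: [0,0,0,-0.138,0.06,0.003,0.2,0,0,0,-0.138,0.06,0.003,0.2,0,0,0,-0.138,0.06,0.003,0.2,0,0,0,-0.138,0.06,0.003,0.2,0,0,0,-0.138,0.06,0.003,0.2,0,0,0,-0.138,0.06,0.003,0.2,0,0,0,-0.138,0.06,0.003,0.2,0,0,0,0,0,0,0.2]

```text
time: 14.15
position: [0.55, 0.1053, 0.143]
tool_rot: [0.201, 0.98, 0.0, 0.0]
ft_force: [3.3, -2.5, -2.0]
grip_width: 0.0279
grip_force: 14.9
```

Sleeve contact, about 4 N. I'll push it out slowly.

>>> send_rows:
  increments: [0,0,0,-0.138,0.06,0.003,0.2,0,0,0,-0.138,0.06,0.003,0.2,0,0,0,-0.138,0.06,0.003,0.2,0,0,0,-0.138,0.06,0.003,0.2,0,0,0,-0.138,0.06,0.003,0.2,0,0,0,-0.138,0.06,0.003,0.2,0,0,0,-0.138,0.06,0.003,0.2,0,0,0,-0.138,0.06,0.003,0.2,0,0,0,0,0,0,0.2]
  newtons: 22

```text
time: 14.9
position: [0.5382, 0.1104, 0.1431]
tool_rot: [0.201, 0.98, 0.0, -0.0]
ft_force: [2.8, -1.1, -3.4]
grip_width: 0.0279
grip_force: 21.9
```

>>> send_rows:
  increments: [0,0,0,-0.092,0.04,0.002,0.2,0,0,0,-0.092,0.04,0.002,0.2,0,0,0,-0.092,0.04,0.002,0.2,0,0,0,0,0,0,0.2]

```text
time: 15.23
position: [0.5358, 0.1114, 0.1431]
tool_rot: [0.201, 0.98, 0.0, -0.0]
ft_force: [3.4, -1.6, -2.9]
grip_width: 0.028
grip_force: 21.9
```

>>> send_rows:
  increments: [0,0,0,-0.092,0.04,0.002,0.2,0,0,0,-0.092,0.04,0.002,0.2,0,0,0,0,0,0,0.2]

```text
time: 15.48
position: [0.5358, 0.1116, 0.1436]
tool_rot: [0.201, 0.98, -0.0, 0.002]
ft_force: [5.5, -3.9, -4.1]
grip_width: 0.0278
grip_force: 21.9
```

>>> send_rows:
  increments: [0,0,0,-0.092,0.04,0.002,0.2,0,0,0,0,0,0,0.2,0,0,0,0,0,0,0.2]

```text
time: 15.73
position: [0.5358, 0.1117, 0.1437]
tool_rot: [0.201, 0.98, -0.0, 0.003]
ft_force: [5.7, -3.4, -3.2]
grip_width: 0.028
grip_force: 21.9
```

>>> send_rows:
  increments: [0,0,0,-0.092,0.04,0.002,0.2,0,0,0,0,0,0,0.2,0,0,0,0,0,0,0.2]

```text
time: 15.98
position: [0.5358, 0.1118, 0.1439]
tool_rot: [0.201, 0.98, -0.0, 0.004]
ft_force: [9.0, -5.1, -5.0]
grip_width: 0.0276
grip_force: 21.9
```

The push is blocked at x 0.5358 and force is rising to about 11 N. That looks like the hard stop, so I'll check by camera.

```bash
python3 - <<'E'
from h import *
ims=[]
for n,(u,v) in(('scene',(265,150)),('top',(232,232))):
    c=snap(n,n+'3.png'); im=c['image'][v-40:v+40,u-30:u+30,::-1]
    ims.append(cv2.resize(im,None,fx=6.5,fy=6.5,interpolation=cv2.INTER_CUBIC))
cv2.imwrite('pics/c3.png',np.hstack(ims))
E
```

```text
(no output)
```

View pics/c3.png

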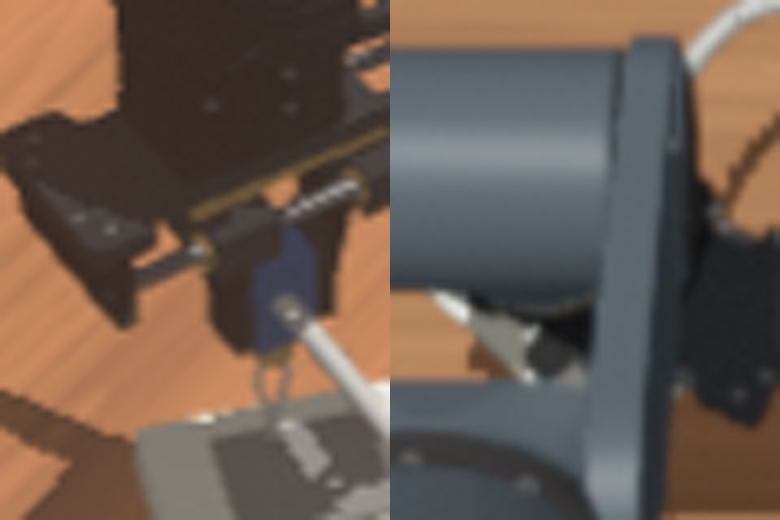

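The scene crop shows the carriage upright in the jaws over the brick, with the sleeve hidden behind the gripper. I'll push slightly more to seat it, then relax, release, lift and look.

>>> send_rows:
  increments: [0,0,0,-0.092,0.04,0.002,0.2,0,0,0,-0.046,0.02,0,0.2,0,0,0,0,0,0,0.2,0,0,0,0,0,0,0.2]

```text
time: 16.42
position: [0.5359, 0.1119, 0.1442]
tool_rot: [0.201, 0.98, -0.0, 0.005]
ft_force: [10.7, -7.1, -6.4]
grip_width: 0.0276
grip_force: 21.9
```

>>> send_rows:
  increments: [0,0,0,0.138,-0.06,-0.04,0.2,0,0,0,0.138,-0.06,-0.05,0.2,0,0,0,0.13,-0.056,-0.05,0.2,0,0,0,0,0,0,0.2,0,0,0,0,0,0,0.2]

```text
time: 16.83
position: [0.5358, 0.1116, 0.1422]
tool_rot: [0.201, 0.98, 0.0, 0.001]
ft_force: [4.3, -2.0, -0.9]
grip_width: 0.0276
grip_force: 21.9
```

>>> send_rows:
  increments: [0,0,0,0.1,-0.043,-0.02,0.2,0,0,0,0,0,0,0.2,0,0,0,0,0,0,0.2]
  newtons: 8

```text
time: 17.08
position: [0.5357, 0.1115, 0.1417]
tool_rot: [0.201, 0.98, 0.0, -0.0]
ft_force: [4.3, -0.9, -1.1]
grip_width: 0.0277
grip_force: 8.0
```

>>> send_rows:
  increments: [0,0,0,0,0,0,0.34,0,0,0,0,0,0,0.4,0,0,0,0,0,0,0.5,0,0,0,0,0,0,0.6,0,0,0,0,0,0,0.7,0,0,0,0,0,0,0.7,0,0,0,0,0,0,0.7]

```text
time: 17.67
position: [0.5358, 0.1114, 0.1416]
tool_rot: [0.201, 0.98, -0.0, -0.0]
ft_force: [-0.6, 0.3, -0.5]
grip_width: 0.0578
grip_force: 0.0
```

>>> send_rows:
  increments: [0,0,0,0,0,0.7,0.7,0,0,0,0,0,1,0.7,0,0,0,0,0,1,0.7,0,0,0,0,0,1,0.7,0,0,0,0,0,1,0.7,0,0,0,0,0,1.5,0.7,0,0,0,0,0,2,0.7,0,0,0,0,0,2,0.7,0,0,0,0,-2.5,1,0.7,0,0,0,0,-3,0,0.7,0,0,0,0,-3,0,0.7,0,0,0,0,-3,0,0.7,0,0,0,0,-3,0,0.7,0,0,0,0,-3,0,0.7,0,0,0,0,-3,0,0.7,0,0,0,0,-3,0,0.7,0,0,0,0,-3,0,0.7,0,0,0,0,-3,0,0.7,0,0,0,0,-3,0,0.7,0,0,0,0,0,0,0.7]

```text
time: 19.33
position: [0.5367, -0.2196, 0.255]
tool_rot: [0.203, 0.979, -0.002, 0.002]
ft_force: [0.7, 0.7, -0.2]
grip_width: 0.0608
grip_force: 0.0
```

```bash
python3 - <<'E'
from h import *
o=robot.get_obs(); print(o['time'],o['position'],o['ft_force'],o['grip_width'])
ims=[]
for n,(u,v) in(('scene',(275,155)),('top',(235,230))):
    c=snap(n,n+'4.png'); im=c['image'][v-40:v+40,u-30:u+30,::-1]
    ims.append(cv2.resize(im,None,fx=6.5,fy=6.5,interpolation=cv2.INTER_CUBIC))
cv2.imwrite('pics/c4.png',np.hstack(ims))
cv2.imwrite('pics/full4.png',dict(np.load('pics/scene4.png.npz'))['image'][:,:,::-1])
E
```

```text
19.3333 [ 0.53671241 -0.21962859  0.25497466] [ 0.65911675  0.7009026  -0.16703024] 0.060801394857420386
```

View pics/c4.png

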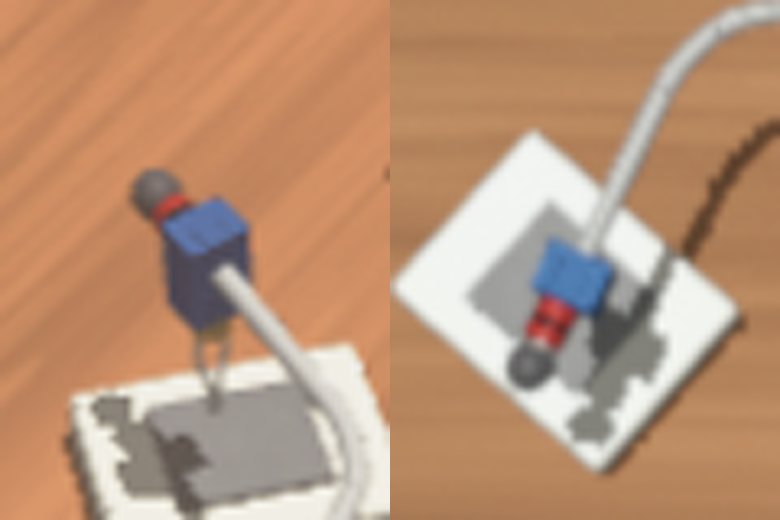

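The final view shows the red sleeve tight against the ball with the carriage right behind it. The carriage hangs upright over the brick, and nothing touches the gripper. Handing in.

```bash
python3 -c "
from rig import robot
print(robot.hand_in())"
```

```text
the job is handed in; nothing more can be done
None
```

The job is handed in at about 19 s: the blue carriage is round the bend, the red sleeve is tight against the ball, and the tweezers hang upright over the brick with the gripper clear. Push forces peaked at about 14 N against the hard stop. I didn't run a before/after check on the other bench items, but the arm never went low near them.

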